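# Load a pen into a plotter's pen carousel and index it to the pen head

### The job

Take the plotter pen (the one with the wide knurled collar) out of the wooden stand and press it gently, tip down, into the empty socket of the plotter's pen carousel until it snaps past the catch and its collar sits flush on the socket. Then turn the carousel by its top knob exactly one click counter-clockwise as seen from above, so that the new pen stands upright in front of the plotter's pen jaw, and let go; do not ram the pen, and leave the other things as they are.

Things in the scene. Friction and masses are not known exactly. Their poses are not given: they have to be found in the camera images.
- pen: Plotter pen to load: 82 mm long, round, 35 g, tip down in one hole of the stand, hanging on its collar. Origin: centre of the tip's end face; z runs up the pen. Diameters from the tip up: 12 mm, tip edge just broken; 8 mm neck at 10 to 16 mm for the socket's catch; 12 mm shank to 32 mm; dark knurled 21 mm collar at 32 to 40 mm; white 14 mm barrel above.
- pen_grip (a point): Point on the pen's axis 65 mm above its tip: where to grip the white 14 mm barrel.
- lead_holder: A slim dark lead holder without a collar, 12 mm in diameter and 99 mm long with a thin steel clip, in the other hole of the stand; origin at its tip. Not part of the job.
- stand: Wooden block, fixed, 45 x 112 x 45 mm (x, y, z), origin at the centre of its underside, with two upright holes 14 mm wide and 38 mm deep on its long centre line at y = -32 and +32 mm. The pen and the lead holder stand in them, either way round.
- plotter: Pen plotter, fixed. Origin: on the desk at the carousel's axis; x towards the cross beam, z up. The carousel has six tube sockets on a 56 mm radius, 60 degrees apart, five with pens (tops 112 mm high, 56 mm from their neighbours). The white pen head with its steel jaw is parked just outside the circle on the -y side, below 135 mm. A pen fully home has its origin 30 mm above the desk.
- load_point (a point): Nominal centre of the empty socket's rim at the start, 62 mm above the desk, at plotter x -48.5, y -28 mm; fixed to the plotter. The click has play: the real socket can lie up to 10 mm to either side along the circle, and yields to about 1 N sideways within the play. Bore 14 mm, 14.6 mm at the rim, rim flat out to 31 mm.
- catch_level (a point): Point on the nominal axis of the empty socket, 43 mm above the desk, where a sprung ball on the hub side stands into the bore. A pen let go rests on it about 14 mm proud; pressing past it takes under 12 N, then the ball snaps into the neck and the collar meets the rim hard. The pen must never bear on the carousel with more than 22 N.
- station (a point): Nominal centre of the socket rim in front of the pen jaw, 62 mm above the desk, at plotter x 0, y -56 mm; fixed to the plotter. One click (60 degrees) counter-clockwise, seen from above, from load_point. The click has the same play here, about 10 degrees either way.
- knob_grip (a point): Point on the carousel's axis at the height to grip its hexagonal black knob, 136 mm above the desk; fixed. The knob is 34 mm across flats (flats face the sockets), 118 to 150 mm high, above the pens' tops, and turns the wheel directly; it has the same play. A sprung roller on a six-lobed cam makes the clicks; going over a lobe takes about 0.25 N m.
- mug: Mug, 78 mm wide, 89 mm tall, with a handle; origin at the centre of its underside. Bystander.
- notes_small: Square block of sticky notes, 67 x 67 x 16 mm; origin under its centre. Bystander.
- sharpener: Small metal pencil sharpener, 15 x 25 x 14 mm; origin under its centre. Bystander.
- pen_ball: White ball pen lying on the desk near the robot, 11 x 145 x 9 mm; origin under its middle. Bystander.
- binder_clip_1: Black binder clip standing on its back, 24 x 24 x 27 mm; origin under its centre. Bystander.

How it is judged:
On the way, in this order (a step that is already met when the one before it is completed fails the run):
1. the pen is pressed fully home in the empty socket at the loading place (z of pen in the frame of plotter between 0.027 and 0.0318 m and horizontal distance between pen and load_point below 0.013 m and angle between pen's own z axis and vertical below 0.08 rad), for 0.2 s.
2. the carousel is turned one click, the pen home in its socket at the station (z of pen in the frame of plotter between 0.027 and 0.0318 m and horizontal distance between pen and station below 0.013 m and angle between pen's own z axis and vertical below 0.08 rad), for 0.2 s.
At the end, for the whole second after the job is handed in: The pen stands upright (within 4.5 degrees) and fully home in its socket (collar within 1.8 mm of the rim), within 13 mm of the station (one click on, anywhere in the play of the click), at rest (all of step 2 and linear speed of pen below 0.01 m/s); the robot touches nothing.
It fails at once if the pen is rammed: more than 22 N between the pen and the plotter or its carousel (contact force between pen and plotter above 22 N).
It fails at once if the carousel is turned past the one click, or the wrong way round, with the pen in it (x of pen in the frame of plotter above 0.022 m and horizontal distance between pen and plotter below 0.064 m and height (world z) of pen below 0.05 m).
It fails at once if the lead holder is taken out or knocked over (distance of lead_holder from where it was at the start of the episode above 0.02 m).
It fails at once if a bystander is pushed about (distance of any of mug, notes_small, pen_ball, sharpener, binder_clip_1 from where it was at the start of the episode above 0.02 m).
It also fails if it takes over 64 s, if anything falls off the work surface, if the arm or the gripper's body presses on something with over 40 N, if the wrist force passes 120 N, or if a joint passes its speed limit or range.

### The arm

A 6-joint arm with a two-finger parallel gripper is mounted at the origin on a cart in front of the work surface, level with it; the furniture and walls round the work are solid. World frame = base frame: x ahead of the robot, y to its left, z up, the work surface at z = 0. Lengths are in m, angles in rad, forces in N, time in s.
With the tool pointing down it reaches from about 0.3 to 0.875 m from the base axis. Payload 6.4 kg.
Tool frame: the origin (TCP) lies at the very end of the fingers, on their centre line; the grasp point (between the pads) lies 19 mm behind it; z points along the fingers, y is the line along which they close (so a half turn about z gives the same grasp; the last joint's range is limited). The gripper opens to 85 mm and grips with 20 to 120 N. Pads are 22 mm wide; open, the fingers measure 114 mm over their backs; the gripper's body (76 mm by 85 mm) begins 54 mm behind the grasp point. The pads swing forward as they close: fully open they stand 13 mm farther back than shut.
Start: joints at [1.043, 0.181, 1.607, -0, 1.354, -0.206], TCP at [0.182, 0.546, 0.231] pointing down, gripper open.
Joint ranges: [-2.99, 2.99], [-0.89, 2.07], [0.3, 2.58], [-1.14, 4.28], [0, 2.63], [-3.12, 3.12]. Speed limits (rad/s): [2.57, 2.57, 3.01, 3.14, 3.14, 3.14].

### API

Orientations are given as a unit quaternion [w, x, y, z].
In Python, from bench import ctrl gives the robot as it stands.
- The arm moves only by the tool jog_arm, never from a script. Its argument "series" is a list that holds one entry, the list of rows, each a list of 7 numbers: the shift along the tool's x, y, z in mm, then the turn, a rotation vector about the tool's x, y, z in rad, then the finger opening in mm, from 0 to 85.4. In form: [[[tx, ty, tz, rx, ry, rz, gripper], ...]]. A call has exactly 10 rows; each row shifts and turns the commanded pose from where the row before left it, along the tool's axes as they then stand; what a row does not reach is not made up. A row lasts 1/10 s, in which the tool goes at most 50 mm and 8.59 degrees, less where a joint would pass 70% of its speed; a pose out of reach is approached as far as the arm can. A call with a gripper value outside its range is refused whole. The fingers move at their own pace and stop on an object; the grip force is fixed at half the most. Time passes only in rows, so rows that do not move let the fingers close, or fill a call up. It gives the time, the measured TCP pose, the force, the opening and the grip force at its end, in the units of the state.
- ctrl.get_obs(): the state, without advancing time (a new reading comes with each control period).
- ctrl.camera(name): name is "scene" or "top"; returns a dict with "frame" (420x560x3 uint8, blue, green, red), "z_map" (420x560 float32, m along the optical axis (not along the pixel's ray), 0 where there is no reading), "fx", "fy", "cx", "cy" (pixels), "xyz" and "rotation" of the camera in the world. Camera axes: x right, y down, z forward; pixel columns grow to the right and rows downward; lengths in m; the calibration is good to about 2 mm. A picture is of the moment at which its call begins.
- ctrl.hand_in(): hands the job in; it is judged then, once.
The state is a dict: "time_s": time; "q": joint angles; "dq": joint speeds; "joint_efforts": joint torques, N m; "eef_pos": TCP position; "eef_rot": TCP orientation; "wrist_force": force on the tool from outside, world axes, zero at the start; "torque": the same for the moment, N m; "opening": opening from 0.0 (shut) to 1.0 (fully open); "grasp_force": force on a finger pad.
Only numpy, scipy, OpenCV 4.12 (cv2) and the standard library are available. Lean on these libraries where they do the work, as an engineer would, in place of code of your own. Each camera call takes 0.05 s, during which the arm holds its last target. There are 200 camera calls.

## Working session

There is one attempt and no reset: what is moved stays moved. The work goes in short steps, Python scripts to look and compute and a tool call to move; the robot and the scene stay as the last step left them, time stands still between calls to the robot, and variables do not carry over. Pictures are saved under pics/ and viewed, at most 10 in all, crops included, and the job is handed in when it is done.

Besides the shell and the picture viewer there is one more tool, called after "Emit:" by a JSON object that holds its "api" and its "payload", one argument or row to a line. jog_arm: Moves the arm, as the interface text tells. Its arguments: {"type":"object","properties":{"series":{"type":"array"}},"required":["series"]}

```bash
ls; mkdir -p pics
python3 - <<'E'
from bench import ctrl
import cv2,numpy as np,pickle
o=ctrl.get_obs();print(o)
for n in("scene","top"):
    c=ctrl.camera(n);cv2.imwrite(f"pics/{n}0.png",c["frame"]);pickle.dump(c,open(f"{n}0.pkl","wb"))
    print(n,c["fx"],c["fy"],c["cx"],c["cy"],c["xyz"],c["rotation"])
E
```

```text
pics
{'time_s': 0.0, 'q': array([ 1.04269442e+00,  1.81543672e-01,  1.60799324e+00, -9.39769351e-06,
        1.35380258e+00, -2.06265650e-01]), 'dq': array([-0.00084367,  0.00077184, -0.00126983, -0.00124787, -0.00091559,
        0.00118787]), 'joint_efforts': array([ 4.59475796e-04, -4.44884670e+01, -3.51328254e+01, -2.27304186e-04,
        9.06517671e-03, -1.73481948e-05]), 'eef_pos': array([0.18156371, 0.54500562, 0.23038981]), 'eef_rot': array([-3.09266524e-04,  1.60223476e-01,  9.87080379e-01, -8.16848815e-04]), 'wrist_force': array([ 0.80869655, -0.68371014,  1.17126319]), 'torque': array([ 0.02503525,  0.0035082 , -0.05385102]), 'grasp_force': 0.0, 'opening': 0.9992104259040537}
scene 385.4482164242637 385.4482164242637 276.5523229989188 211.7515882628704 [-0.1347929  -0.54157886  0.5776771 ] [-0.45631186  0.77345782 -0.38047206  0.22086988]
top 485.4690080120914 485.4690080120914 279.568883471233 212.5115542841127 [ 0.45233674 -0.03893054  1.40266585] [-0.02230087  0.71435664 -0.69896147  0.02549744]
```

View pics/top0.png

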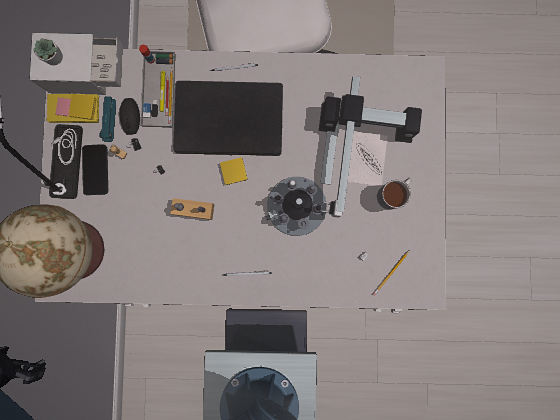

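View pics/scene0.png

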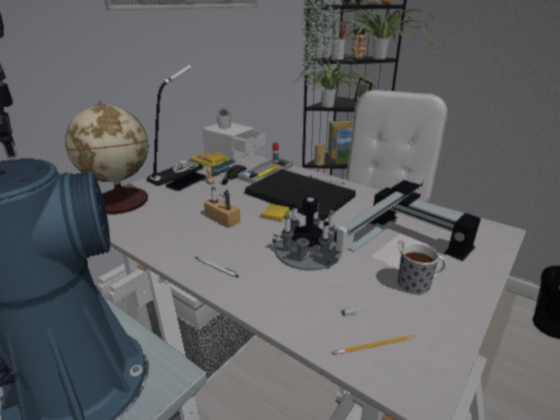

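```bash
cat > h.py <<'E'
import numpy as np,cv2,pickle
from scipy.spatial.transform import Rotation as R
def Rm(c): q=c["rotation"]; return R.from_quat([q[1],q[2],q[3],q[0]]).as_matrix()
def ray(c,u,v): return Rm(c)@np.array([(u-c["cx"])/c["fx"],(v-c["cy"])/c["fy"],1.])
def plane(c,u,v,z): d=ray(c,u,v); p=np.array(c["xyz"]); return p+d*(z-p[2])/d[2]
def proj(c,P): q=Rm(c).T@(np.array(P)-c["xyz"]); return c["fx"]*q[0]/q[2]+c["cx"],c["fy"]*q[1]/q[2]+c["cy"]
def cloud(c):
    v,u=np.mgrid[0:420,0:560]; z=c["z_map"]
    d=np.stack([(u-c["cx"])/c["fx"]*z,(v-c["cy"])/c["fy"]*z,z],-1)
    return d@Rm(c).T+c["xyz"]
def load(n): return pickle.load(open(n+".pkl","rb"))
E
python3 - <<'E'
from h import *
c=load("top0");f=c["frame"]
a=cv2.resize(f[160:250,155:265],None,fx=5,fy=5,interpolation=cv2.INTER_CUBIC)[:, :]
b=cv2.resize(f[165:245,255:345],None,fx=6.5,fy=6.5,interpolation=cv2.INTER_CUBIC)
im=np.zeros((600,800,3),np.uint8); b=cv2.resize(f[165:245,255:345],(540,480),interpolation=cv2.INTER_CUBIC); im[:480,:540]=b
a=cv2.resize(f[195:225,163:218],(260,142),interpolation=cv2.INTER_CUBIC); im[:142,540:]=a
s=load("scene0")["frame"]; d=cv2.resize(s[170:240,190:250],(260,303),interpolation=cv2.INTER_CUBIC); im[150:453,540:]=d
cv2.imwrite("pics/crop0.png",im)
P=cloud(c)
for u,v in [(299,202),(178,209),(202,210),(190,209),(172,200),(212,216),(230,172),(300,190),(250,250)]: print(u,v,P[v,u].round(4))
E
```

```text
299 202 [ 0.5659 -0.0936  0.1469]
178 209 [0.5475 0.2392 0.0519]
202 210 [0.5445 0.1685 0.0758]
190 209 [0.5486 0.2068 0.0461]
172 200 [0.5732 0.2592 0.041 ]
212 216 [0.5326 0.1501 0.006 ]
230 172 [0.6604 0.1012 0.0132]
300 190 [ 0.6082 -0.0998  0.0518]
250 250 [ 0.4373  0.0386 -0.0016]
```

View pics/crop0.png

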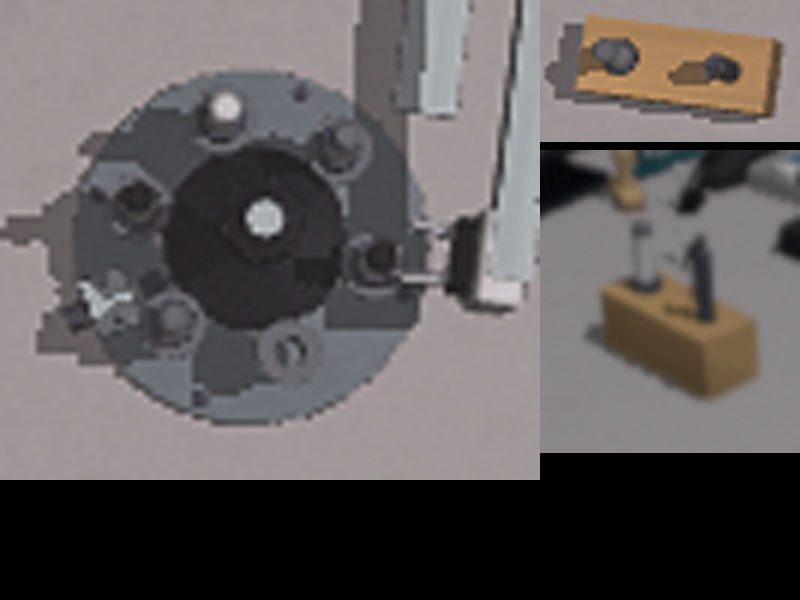

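Run:
```python
from h import *
c=load("top0");P=cloud(c);f=c["frame"].astype(int)
reg=np.zeros((420,560),bool);reg[165:245,255:345]=1
def blobs(m,z,name,mn=4):
    n,l,st,ce=cv2.connectedComponentsWithStats(m.astype(np.uint8))
    for i in range(1,n):
        if st[i,4]>=mn: 
            p=P[l==i]; print(name,st[i,:5],ce[i].round(1),"plane",plane(c,*ce[i],z)[:2].round(4),"zmed",np.median(p[:,2]).round(4),"rng",p[:,2].min().round(3),p[:,2].max().round(3))
blobs(reg&(P[...,2]>.14),.15,"knob")
blobs(reg&(P[...,2]>.090)&(P[...,2]<.14),.112,"pens")
blobs(reg&(P[...,2]>.056)&(P[...,2]<.068),.062,"rims")
reg2=np.zeros((420,560),bool);reg2[190:230,160:220]=1
blobs(reg2&(P[...,2]>.056),.09,"standpens")
blobs(reg2&(P[...,2]>.03)&(P[...,2]<.05),.045,"stand")
np.set_printoptions(linewidth=200)
print((P[210:236,290:316,2]*1000).round().astype(int))
print((P[200:220,170:190,2]*1000).round().astype(int))
# stand mask by colour
hsv=cv2.cvtColor(c["frame"],cv2.COLOR_BGR2HSV)
m=(reg2&(hsv[...,1]>80)&(hsv[...,2]>100)&(P[...,2]>.035)).astype(np.uint8);cs,_=cv2.findContours(m,0,1);k=max(cs,key=cv2.contourArea)
r=cv2.minAreaRect(k);bx=cv2.boxPoints(r);B=np.array([plane(c,*b,.045)[:2] for b in bx]);print(B.round(4),B.mean(0),np.linalg.norm(np.diff(B,axis=0),axis=1))
# plotter beam: z distribution
reg3=np.zeros((420,560),bool);reg3[70:220,325:425]=1
print(np.histogram(P[reg3][:,2],bins=np.arange(-.01,.2,.01)))
```

```text
knob [292 194  14  15 149] [298.5 201.1] plane [ 0.5678 -0.0921] zmed 0.1489 rng 0.141 0.155
pens [322 165  23  52 446] [338.3 196.6] plane [ 0.586  -0.1999] zmed 0.1194 rng 0.09 0.128
pens [290 180   5   6  23] [292.  182.8] plane [ 0.6201 -0.0752] zmed 0.1085 rng 0.098 0.116
pens [310 185   5   6  25] [312.  187.8] plane [ 0.608  -0.1292] zmed 0.1105 rng 0.091 0.117
pens [276 195   5   6  24] [277.7 197.7] plane [ 0.5793 -0.038 ] zmed 0.1094 rng 0.097 0.116
pens [292 205   5   4   5] [294.  206.4] plane [ 0.557 -0.082] zmed 0.1361 rng 0.116 0.14
pens [316 205   5   6  24] [318.  207.5] plane [ 0.5554 -0.146 ] zmed 0.1109 rng 0.098 0.118
pens [281 215   6   6  23] [283.3 217.6] plane [ 0.5264 -0.0541] zmed 0.1092 rng 0.092 0.117
rims [286 180  11  11  55] [291.3 185.3] plane [ 0.6195 -0.0748] zmed 0.0617 rng 0.056 0.068
rims [306 184  11  12  45] [309.8 190.1] plane [ 0.6075 -0.1266] zmed 0.063 rng 0.057 0.067
rims [315 186   2   4   5] [315.4 187.6] plane [ 0.6147 -0.1421] zmed 0.0608 rng 0.061 0.066
rims [272 194  13  11  53] [277.8 199.4] plane [ 0.5795 -0.0384] zmed 0.0628 rng 0
[... 6360 characters left out ...]
  3   -3   -5   -2    2   -2   -3   -2    0   -5    3    1   -2    4    1    4]
 [   1    1   -2    0    1   -4   -2    1   -6    4    0    1   -5    0   -1    4    2    4    3    0]
 [   3    6   -2   -5   -5    3   -3    0   -1   -4    2    2    1    2    2    4   -3    2    2    2]]
[[0.5344 0.262 ]
 [0.5792 0.2581]
 [0.5676 0.1456]
 [0.5229 0.1497]] [0.55100035 0.20385334] [0.04490601 0.11314559 0.04489106]
(array([6374, 4372,   71,   45,   38,   48,   71,  554,  173,  695,  913,  152,  433,  717,  264,    0,    0,    0,    0,    0]), array([-0.01,  0.  ,  0.01,  0.02,  0.03,  0.04,  0.05,  0.06,  0.07,  0.08,  0.09,  0.1 ,  0.11,  0.12,  0.13,  0.14,  0.15,  0.16,  0.17,  0.18,  0.19]))
```

Run:
```python
from h import *
c=load("top0");P=cloud(c);Z=P[...,2]
m=np.zeros((420,560),bool);m[200:212,170:190]=1;m&=(Z>.082)&(Z<.2)
v,u=np.nonzero(m);print("pen top px",u.mean(),v.mean(),plane(c,u.mean(),v.mean(),.095))
# beam: rows 70..220 cols 325..425
for lo,hi in((.075,.11),(.11,.14),(.055,.075)):
    r=np.zeros((420,560),bool);r[70:220,322:425]=1;r&=(Z>lo)&(Z<hi)
    n,l,st,ce=cv2.connectedComponentsWithStats(r.astype(np.uint8))
    for i in range(1,n):
        if st[i,4]>60:
            k=np.argwhere(l==i)[:,::-1].astype(np.float32);rr=cv2.minAreaRect(k);z=np.median(Z[l==i])
            B=np.array([plane(c,*b,z)[:2] for b in cv2.boxPoints(rr)]);e=np.diff(B,axis=0);L=np.linalg.norm(e,axis=1);j=L[:2].argmax()
            print(lo,st[i],z.round(3),L[:2].round(3),"dir",np.degrees(np.arctan2(e[j,1],e[j,0])).round(1))
s=load("scene0")
for n,Q in dict(pen=(.554,.235,.095),knob=(.5674,-.092,.15),sock=(.515,-.1089,.062),lead=(.5475,.1715,.1)).items(): print(n,proj(s,Q),proj(c,Q))
cv2.imwrite("pics/scrop0.png",cv2.resize(s["frame"][170:280,180:370],(760,440),interpolation=cv2.INTER_CUBIC))
o=np.array([.1816,.545])
```

```text
pen top px 176.36 205.24 [0.55449401 0.23508912 0.095     ]
0.075 [323  95  24  30 521] 0.093 [0.063 0.081] dir -179.3
0.075 [ 361  107   61   28 1025] 0.09 [0.074 0.164] dir -95.9
0.075 [381 180  29  28 160] 0.085 [0.077 0.074] dir -88.7
0.075 [322 201  19  16 111] 0.097 [0.041 0.049] dir -88.7
0.11 [ 334   76   30  140 1414] 0.122 [0.38 0.05] dir -6.3
0.055 [361 121  56  16 124] 0.066 [0.021 0.158] dir -105.4
0.055 [383 181  25  26 494] 0.066 [0.067 0.07 ] dir -179.8
pen (np.float64(211.98479073281288), np.float64(186.7559923383264)) (np.float64(176.38644664205293), np.float64(205.42308339878252))
knob (np.float64(308.5724298086764), np.float64(199.29342948529305)) (np.float64(298.4667556628618), np.float64(201.29931315867054))
sock (np.float64(301.08945686037856), np.float64(241.5568336948741)) (np.float64(302.81436499734684), np.float64(223.19315464099296))
lead (np.float64(225.93171376000788), np.float64(191.7813643982842)) (np.float64(199.54481979343112), np.float64(208.1982152400797))
```

View pics/scrop0.png

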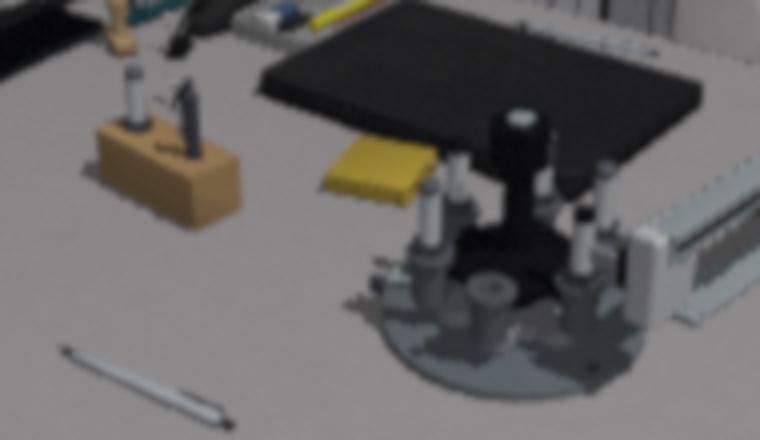

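```bash
cat > rows.py <<'E'
# plan(wps): wps = (x,y,z,yaw_deg of tool y, n rows, grip mm); prints tool-frame rows from the measured pose
from h import *
from bench import ctrl
def pose():
    o=ctrl.get_obs(); q=o["eef_rot"]; return np.array(o["eef_pos"]),R.from_quat([q[1],q[2],q[3],q[0]]),o
def down(yaw):
    a=np.radians(yaw); y=np.array([np.cos(a),np.sin(a),0]); z=np.array([0,0,-1.]); return R.from_matrix(np.stack([np.cross(y,z),y,z],1))
def plan(wps):
    p,r,o=pose(); print("at",p.round(4),"yaw",np.degrees(np.arctan2(*r.as_matrix()[[1,0],1])).round(2),"q6",o["q"][5].round(2))
    for x,y,z,yaw,n,g in wps:
        P=np.array([x,y,z]);rv=(r.inv()*down(yaw)).as_rotvec();
        for i in range(n):
            t=r.inv().apply((P-p)/n)*1000; w=rv/n
            print([round(float(a),1) for a in t]+[round(float(a),4) for a in w]+[g])
            r=r*R.from_rotvec(rv/n)
        p=P
E
python3 - <<'E'
from rows import *
plan([(.19,.30,.21,107.9,8,50),(.37,.27,.19,107.9,6,50),(.5545,.2353,.13,107.9,6,50)])
P=cloud(load("top0"));m=P[200:300,0:110];m=m[(m[...,2]>.12)&(m[...,2]<1)];print(m.min(0),m.max(0))
E
```

```text
at [0.1816 0.5451 0.2305] yaw 71.56 q6 -0.21
[-10.7, -28.7, 2.6, -0.0002, -0.0001, -0.0793, 50]
[-8.4, -29.5, 2.6, -0.0002, -0.0001, -0.0793, 50]
[-6.0, -30.1, 2.6, -0.0002, -0.0001, -0.0793, 50]
[-3.6, -30.4, 2.6, -0.0002, -0.0001, -0.0793, 50]
[-1.2, -30.6, 2.6, -0.0002, -0.0001, -0.0793, 50]
[1.2, -30.6, 2.6, -0.0002, -0.0001, -0.0793, 50]
[3.7, -30.4, 2.6, -0.0002, -0.0001, -0.0793, 50]
[6.1, -30.0, 2.6, -0.0002, -0.0001, -0.0793, 50]
[-27.0, -14.0, 3.3, 0.0, 0.0, 0.0, 50]
[-27.0, -14.0, 3.3, 0.0, 0.0, 0.0, 50]
[-27.0, -14.0, 3.3, 0.0, 0.0, 0.0, 50]
[-27.0, -14.0, 3.3, 0.0, 0.0, 0.0, 50]
[-27.0, -14.0, 3.3, 0.0, 0.0, 0.0, 50]
[-27.0, -14.0, 3.3, 0.0, 0.0, 0.0, 50]
[-27.5, -15.0, 10.0, -0.0, 0.0, 0.0, 50]
[-27.5, -15.0, 10.0, -0.0, 0.0, 0.0, 50]
[-27.5, -15.0, 10.0, -0.0, 0.0, 0.0, 50]
[-27.5, -15.0, 10.0, -0.0, 0.0, 0.0, 50]
[-27.5, -15.0, 10.0, -0.0, 0.0, 0.0, 50]
[-27.5, -15.0, 10.0, -0.0, 0.0, 0.0, 50]
[0.29800944 0.4240398  0.12017345] [0.5568952  0.66557062 0.32272   ]
```

Emit:
{"api": "jog_arm", "payload": {
  "series": [
    [[-10.7,-28.7,2.6,0,0,-0.0793,50],[-8.4,-29.5,2.6,0,0,-0.0793,50],[-6,-30.1,2.6,0,0,-0.0793,50],[-3.6,-30.4,2.6,0,0,-0.0793,50],[-1.2,-30.6,2.6,0,0,-0.0793,50],[1.2,-30.6,2.6,0,0,-0.0793,50],[3.7,-30.4,2.6,0,0,-0.0793,50],[6.1,-30,2.6,0,0,-0.0793,50],[-27,-14,3.3,0,0,0,50],[-27,-14,3.3,0,0,0,50]]
  ]
}}

```text
time_s: 1.1
eef_pos: [0.2505, 0.2898, 0.204]
eef_rot: [0.001, -0.156, 0.988, 0.0]
wrist_force: [0.4, 1.8, 0.9]
opening: 0.584
grasp_force: 0.0
```

Emit:
{"api": "jog_arm", "payload": {
  "series": [
    [[-27,-14,3.3,0,0,0,50],[-27,-14,3.3,0,0,0,50],[-27,-14,3.3,0,0,0,50],[-27,-14,3.3,0,0,0,50],[-27.5,-15,10,0,0,0,50],[-27.5,-15,10,0,0,0,50],[-27.5,-15,10,0,0,0,50],[-27.5,-15,10,0,0,0,50],[-27.5,-15,10,0,0,0,50],[-27.5,-15,10,0,0,0,50]]
  ]
}}

```text
time_s: 2.1
eef_pos: [0.5557, 0.2351, 0.1296]
eef_rot: [-0.001, -0.156, 0.988, -0.0]
wrist_force: [0.4, -0.0, 0.1]
opening: 0.591
grasp_force: 0.0
```

Run:
```python
from rows import *
plan([(.5545,.2353,.064,107.9,5,50)]);o=ctrl.get_obs();print(o["wrist_force"],o["time_s"],o["opening"],o["dq"].round(3))
```

```text
at [0.5557 0.2351 0.1296] yaw 107.9 q6 -1.68
[0.2, 0.1, 13.1, 0.0, -0.0002, 0.0, 50]
[0.2, 0.1, 13.1, 0.0, -0.0002, 0.0, 50]
[0.2, 0.1, 13.1, 0.0, -0.0002, 0.0, 50]
[0.2, 0.1, 13.1, 0.0, -0.0002, 0.0, 50]
[0.2, 0.1, 13.1, 0.0, -0.0002, 0.0, 50]
[ 0.43187653 -0.03004548  0.12993809] 2.1 0.590702545688137 [-0.209  0.647 -0.629  0.001 -0.024 -0.21 ]
```

Emit:
{"api": "jog_arm", "payload": {
  "series": [
    [[0,0,0,0,0,0,50],[0,0,0,0,0,0,50],[0,0,13.1,0,0,0,50],[0,0,13.1,0,0,0,50],[0,0,13.1,0,0,0,50],[0,0,13.1,0,0,0,50],[0,0,13.1,0,0,0,50],[0,0,0,0,0,0,50],[0,0,0,0,0,0,50],[0,0,0,0,0,0,50]]
  ]
}}

```text
time_s: 3.1
eef_pos: [0.5554, 0.2357, 0.0658]
eef_rot: [0.001, -0.156, 0.988, 0.0]
wrist_force: [-0.2, -0.0, 0.4]
opening: 0.587
grasp_force: 0.0
```

Run:
```python
from rows import *
plan([(.5545,.2353,.064,107.9,1,0)])
for n in("scene","top"):
    c=ctrl.camera(n);pickle.dump(c,open(f"{n}1.pkl","wb"))
s=load("scene1");cv2.imwrite("pics/s1.png",cv2.resize(s["frame"][120:260,150:290],(600,600),interpolation=cv2.INTER_CUBIC))
```

```text
at [0.5554 0.2357 0.0658] yaw 107.91 q6 -1.68
[1.0, -0.1, 1.8, -0.0001, 0.0011, 0.0002, 0]
```

View pics/s1.png

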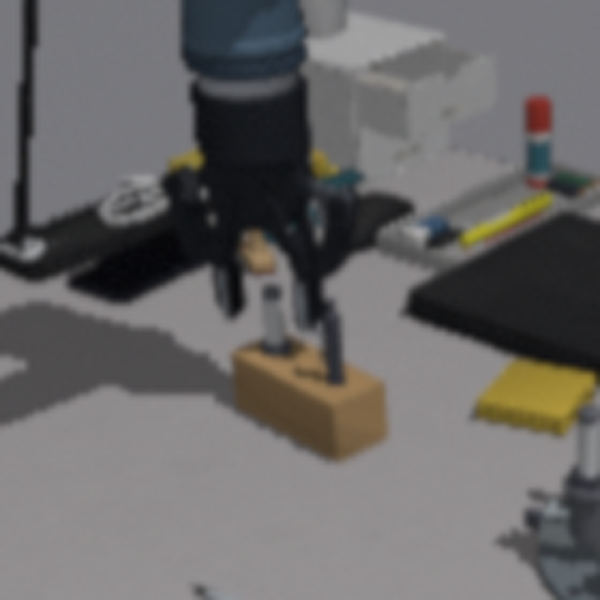

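Emit:
{"api": "jog_arm", "payload": {
  "series": [
    [[0.8,0,1.5,0,0,0,50],[0,0,0,0,0,0,0],[0,0,0,0,0,0,0],[0,0,0,0,0,0,0],[0,0,0,0,0,0,0],[0,0,0,0,0,0,0],[0,0,0,0,0,0,0],[0,0,0,0,0,0,0],[0,0,0,0,0,0,0],[0,0,0,0,0,0,0]]
  ]
}}

```text
time_s: 4.2
eef_pos: [0.5543, 0.2351, 0.0638]
eef_rot: [0.0, -0.156, 0.988, -0.0]
wrist_force: [1.1, -3.2, 1.0]
opening: 0.146
grasp_force: 58.5
```

Run:
```python
from rows import *
for i in range(3):
    p,r,o=pose();print(p.round(5),o["wrist_force"].round(2),o["torque"].round(3),o["opening"],o["grasp_force"],o["q"].round(4),o["dq"].round(4))
print(o["opening"]*85.4)
```

```text
[0.55428 0.23508 0.06377] [ 1.05 -3.17  0.99] [-0.639 -0.155 -0.047] 0.14581562822010805 58.48768651485443 [ 2.0440e-01  4.3560e-01  1.6507e+00 -5.0000e-04  1.0551e+00 -1.6788e+00] [ 0.0002  0.0008 -0.001   0.0004  0.0011  0.0002]
[0.55428 0.23508 0.06377] [ 1.05 -3.17  0.99] [-0.639 -0.155 -0.047] 0.14581562822010805 58.48768651485443 [ 2.0440e-01  4.3560e-01  1.6507e+00 -5.0000e-04  1.0551e+00 -1.6788e+00] [ 0.0002  0.0008 -0.001   0.0004  0.0011  0.0002]
[0.55428 0.23508 0.06377] [ 1.05 -3.17  0.99] [-0.639 -0.155 -0.047] 0.14581562822010805 58.48768651485443 [ 2.0440e-01  4.3560e-01  1.6507e+00 -5.0000e-04  1.0551e+00 -1.6788e+00] [ 0.0002  0.0008 -0.001   0.0004  0.0011  0.0002]
12.452654649997228
```

Emit:
{"api": "jog_arm", "payload": {
  "series": [
    [[0,0,-8,0,0,0,0],[0,0,-10,0,0,0,0],[0,0,-12,0,0,0,0],[0,0,-15,0,0,0,0],[0,0,-20,0,0,0,0],[0,0,-25,0,0,0,0],[0,0,-25,0,0,0,0],[0,0,-15,0,0,0,0],[0,0,-6,0,0,0,0],[0,0,0,0,0,0,0]]
  ]
}}

```text
time_s: 5.2
eef_pos: [0.5544, 0.2357, 0.2007]
eef_rot: [0.001, -0.156, 0.988, 0.0]
wrist_force: [0.9, -0.2, -0.9]
opening: 0.141
grasp_force: 58.7
```

Run:
```python
from rows import *
p,r,o=pose();print(p,o["wrist_force"],o["torque"],o["opening"],o["grasp_force"])
for n in("scene","top"):
    c=ctrl.camera(n);pickle.dump(c,open(f"{n}2.pkl","wb"))
s=load("scene2");cv2.imwrite("pics/s2.png",cv2.resize(s["frame"][100:240,150:290],(600,600),interpolation=cv2.INTER_CUBIC))
plan([(.515,-.1089,.20,107.9,12,0),(.515,-.1089,.125,107.9,7,0)])
```

```text
[0.55436528 0.23565587 0.20071236] [ 0.88992794 -0.22037322 -0.88303546] [-0.03316992  0.03795664 -0.05230277] 0.14080837997276993 58.74166667461395
at [0.5534 0.2353 0.1986] yaw 107.92 q6 -1.68
[11.9, -26.3, -0.1, 0.0, -0.0002, 0.0, 0]
[11.9, -26.3, -0.1, 0.0, -0.0002, 0.0, 0]
[11.9, -26.3, -0.1, 0.0, -0.0002, 0.0, 0]
[11.9, -26.3, -0.1, 0.0, -0.0002, 0.0, 0]
[11.9, -26.3, -0.1, 0.0, -0.0002, 0.0, 0]
[11.9, -26.3, -0.1, 0.0, -0.0002, 0.0, 0]
[11.9, -26.3, -0.1, 0.0, -0.0002, 0.0, 0]
[11.9, -26.3, -0.1, 0.0, -0.0002, 0.0, 0]
[11.9, -26.3, -0.1, 0.0, -0.0002, 0.0, 0]
[11.9, -26.3, -0.1, 0.0, -0.0002, 0.0, 0]
[11.9, -26.3, -0.1, 0.0, -0.0002, 0.0, 0]
[11.9, -26.3, -0.1, 0.0, -0.0002, 0.0, 0]
[0.0, 0.0, 10.7, -0.0, 0.0, 0.0, 0]
[0.0, 0.0, 10.7, -0.0, 0.0, 0.0, 0]
[0.0, 0.0, 10.7, -0.0, 0.0, 0.0, 0]
[0.0, 0.0, 10.7, -0.0, 0.0, 0.0, 0]
[0.0, 0.0, 10.7, -0.0, 0.0, 0.0, 0]
[0.0, 0.0, 10.7, -0.0, 0.0, 0.0, 0]
[0.0, 0.0, 10.7, -0.0, 0.0, 0.0, 0]
```

View pics/s2.png

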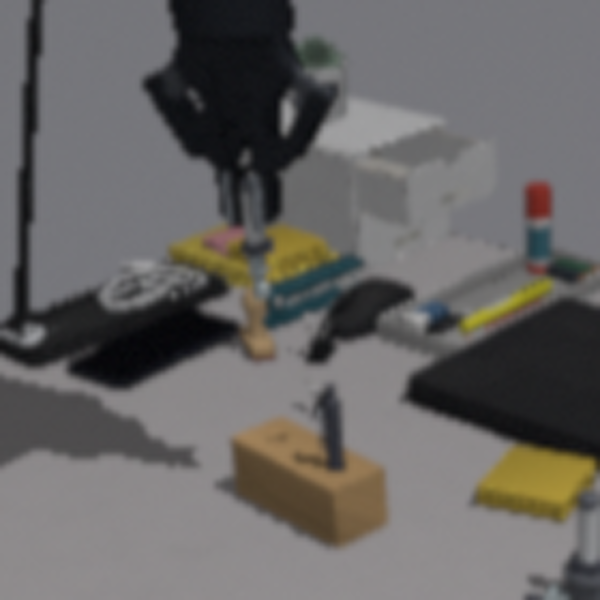

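Run:
```python
from rows import *
s=load("scene2")
for z in(.149,.149+.036,.149+.082): print(z,np.array(proj(s,(.5544,.2354,z))))
f=s["frame"].astype(int)
g=s["frame"][132:172,198:222]
cv2.imwrite("pics/s2b.png",cv2.resize(g,(480,800)[:1]+(600,),interpolation=cv2.INTER_NEAREST))
P=cloud(s)
np.set_printoptions(linewidth=220)
print(f[134:172,200:222].sum(2)//3)
print((P[150:172,203:218,0]*1000).round().astype(int))
```

```text
0.149 [210.34455465 169.55385999]
0.185 [209.20423841 157.67987525]
0.23099999999999998 [207.69244643 141.93775538]
[[ 18  18  15  17  18  17  23  34  27  20  19  20  19  18  19  19  22  21  20  19  20  44]
 [ 19  19  17  15  17  18  41  66  45  23  21  20  20  21  22  21  21  21  20  19  27  60]
 [ 18  18  17  15  17  25  58  80  53  24  20  20  20  20  21  22  18  21  27  42  56  83]
 [ 21  18  17  15  16  36  72  81  51  25  22  21  21  19  20  22  22  29  54  79  89  99]
 [ 33  20  17  16  14  31  55  56  37  22  22  21  22  20  20  21  30  54  83  98 103 105]
 [ 53  27  30  24  16  18  28  33  37  30  22  22  19  19  26  41  57  83 100 105 105 106]
 [ 63  41  51  41  22  13  18  39  65  52  34  21  17  18  37  69  86  99 105 106 106 106]
 [ 65  47  64  50  25  18  28  47  72  71  50  28  20  18  30  65  95 105 106 105 105 106]
 [ 74  53  67  53  28  23  40  51  65  73  57  32  20  17  21  54  94 105 105 105 105 105]
 [ 95  65  68  53  28  28  46  54  60  72  64  36  21  16  18  50  93 105 105 105 105 105]
 [106  71  68  55  30  30  54  61  62  75  73  45  21  17  17  50  93 104 
[... 3161 characters left out ...]
0 825]
 [802 804 804 814 813 549 553 552 554 806 805 809 814 819 824]
 [802 797 802 797 806 552 551 552 552 559 803 810 815 819 825]
 [802 802 794 799 800 551 551 552 554 808 802 812 815 818 821]
 [805 802 801 802 798 802 551 552 557 804 804 802 807 813 795]
 [799 801 800 805 800 802 550 555 555 801 804 778 782 783 785]
 [786 803 800 799 799 801 551 555 555 559 772 772 775 777 775]
 [784 794 798 797 717 714 550 552 554 557 762 767 772 771 774]
 [785 786 794 792 706 709 551 550 551 555 760 758 767 773 775]
 [778 779 785 707 708 709 553 551 553 752 757 757 764 775 782]
 [773 778 777 708 707 708 711 714 718 753 752 758 766 769 780]
 [762 766 768 774 708 708 705 711 715 761 754 760 764 769 788]]
```

View pics/s2b.png

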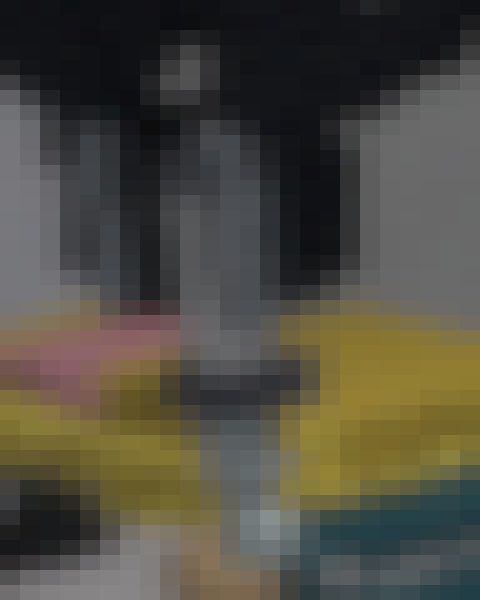

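```bash
cat >> rows.py <<'E'
def pose(n=6):
    p=[];q=[];F=[]
    for i in range(n):
        o=ctrl.get_obs();p.append(o["eef_pos"]);q.append(o["eef_rot"]*np.sign(o["eef_rot"][2]));F.append(o["wrist_force"]);ctrl.camera("top")
    q=np.mean(q,0);print("std",np.std(p,0).round(5),"F",np.mean(F,0).round(2),"tq",o["torque"].round(3),"t",o["time_s"],"op",o["opening"],"gf",o["grasp_force"])
    return np.mean(p,0),R.from_quat([q[1],q[2],q[3],q[0]]),o
E
python3 - <<'E'
from rows import *
plan([(.5146,-.109,.20,107.9,12,0),(.5146,-.109,.125,107.9,8,0)])
E
```

```text
std [1.5e-04 5.0e-05 1.9e-04] F [ 0.06 -0.13 -0.59] tq [0.028 0.017 0.04 ] t 5.55 op 0.1430869822654641 gf 58.73169958591461
at [0.5534 0.2352 0.1984] yaw 107.91 q6 -1.68
[11.9, -26.3, -0.1, 0.0, -0.0002, 0.0, 0]
[11.9, -26.3, -0.1, 0.0, -0.0002, 0.0, 0]
[11.9, -26.3, -0.1, 0.0, -0.0002, 0.0, 0]
[11.9, -26.3, -0.1, 0.0, -0.0002, 0.0, 0]
[11.9, -26.3, -0.1, 0.0, -0.0002, 0.0, 0]
[11.9, -26.3, -0.1, 0.0, -0.0002, 0.0, 0]
[11.9, -26.3, -0.1, 0.0, -0.0002, 0.0, 0]
[11.9, -26.3, -0.1, 0.0, -0.0002, 0.0, 0]
[11.9, -26.3, -0.1, 0.0, -0.0002, 0.0, 0]
[11.9, -26.3, -0.1, 0.0, -0.0002, 0.0, 0]
[11.9, -26.3, -0.1, 0.0, -0.0002, 0.0, 0]
[11.9, -26.3, -0.1, 0.0, -0.0002, 0.0, 0]
[0.0, 0.0, 9.4, -0.0, 0.0, -0.0, 0]
[0.0, 0.0, 9.4, -0.0, 0.0, -0.0, 0]
[0.0, 0.0, 9.4, -0.0, 0.0, -0.0, 0]
[0.0, 0.0, 9.4, -0.0, 0.0, -0.0, 0]
[0.0, 0.0, 9.4, -0.0, 0.0, -0.0, 0]
[0.0, 0.0, 9.4, -0.0, 0.0, -0.0, 0]
[0.0, 0.0, 9.4, -0.0, 0.0, -0.0, 0]
[0.0, 0.0, 9.4, -0.0, 0.0, -0.0, 0]
```

Emit:
{"api": "jog_arm", "payload": {
  "series": [
    [[11.9,-26.3,0,0,0,0,0],[11.9,-26.3,0,0,0,0,0],[11.9,-26.3,0,0,0,0,0],[11.9,-26.3,0,0,0,0,0],[11.9,-26.3,0,0,0,0,0],[11.9,-26.3,0,0,0,0,0],[11.9,-26.3,0,0,0,0,0],[11.9,-26.3,0,0,0,0,0],[11.9,-26.3,0,0,0,0,0],[11.9,-26.3,0,0,0,0,0]]
  ]
}}

```text
time_s: 6.6
eef_pos: [0.5215, -0.0527, 0.1995]
eef_rot: [-0.0, -0.156, 0.988, 0.0]
wrist_force: [-0.6, -0.4, -1.7]
opening: 0.145
grasp_force: 58.8
```

Emit:
{"api": "jog_arm", "payload": {
  "series": [
    [[11.9,-26.3,0,0,0,0,0],[11.9,-26.3,0,0,0,0,0],[0,0,0,0,0,0,0],[0,0,12,0,0,0,0],[0,0,14,0,0,0,0],[0,0,14,0,0,0,0],[0,0,14,0,0,0,0],[0,0,12,0,0,0,0],[0,0,9,0,0,0,0],[0,0,0,0,0,0,0]]
  ]
}}

```text
time_s: 7.6
eef_pos: [0.5143, -0.1083, 0.1229]
eef_rot: [-0.001, -0.156, 0.988, 0.001]
wrist_force: [0.5, 0.1, -0.9]
opening: 0.143
grasp_force: 58.8
```

Run:
```python
from rows import *
plan([(.5146,-.109,.125,107.9,1,0)])
for n in("scene","top"):
    c=ctrl.camera(n);pickle.dump(c,open(f"{n}3.pkl","wb"))
s=load("scene3")["frame"];t=load("top3")["frame"]
im=np.zeros((600,800,3),np.uint8);im[:,:480]=cv2.resize(s[180:260,268:332],(480,600),interpolation=cv2.INTER_CUBIC);im[:320,480:]=cv2.resize(t[190:240,280:330],(320,320),interpolation=cv2.INTER_CUBIC)
cv2.imwrite("pics/c3.png",im)
s=load("scene3")
for z in(.062,.074,.11,.156): print(z,np.array(proj(s,(.5146,-.109,z))))
```

```text
std [0.00058 0.00034 0.00093] F [ 0.24 -0.2  -0.55] tq [-0.007 -0.007  0.058] t 7.85 op 0.14239546650456802 gf 58.78265082836151
at [ 0.5154 -0.1089  0.1246] yaw 107.92 q6 -2.32
[0.8, 0.1, -0.4, 0.0001, -0.0001, 0.0003, 0]
0.062 [301.02932248 241.64367364]
0.074 [301.15586674 237.46110148]
0.11 [301.54526033 224.59076831]
0.156 [302.0652253 207.4047577]
```

View pics/c3.png

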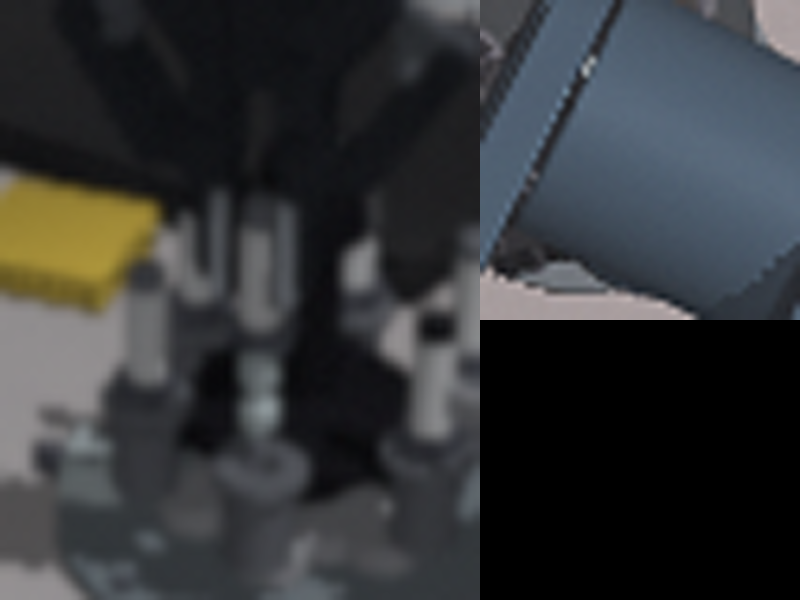

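Emit:
{"api": "jog_arm", "payload": {
  "series": [
    [[1,0,3,0,0,0,0],[0,0,3,0,0,0,0],[0,0,2,0,0,0,0],[0,0,0,0,0,0,0],[0,0,0,0,0,0,0],[0,0,0,0,0,0,0],[0,0,0,0,0,0,0],[0,0,0,0,0,0,0],[0,0,0,0,0,0,0],[0,0,0,0,0,0,0]]
  ]
}}

```text
time_s: 9.0
eef_pos: [0.5144, -0.1092, 0.1167]
eef_rot: [0.0, -0.156, 0.988, -0.0]
wrist_force: [0.2, 0.1, -0.1]
opening: 0.138
grasp_force: 58.8
```

Run:
```python
from rows import *
plan([(.5146,-.109,.117,107.9,1,0)])
```

```text
std [2.e-05 1.e-05 2.e-05] F [-0.29  0.08 -0.6 ] tq [0.042 0.016 0.059] t 9.25 op 0.14294795616321712 gf 58.78268659114838
at [ 0.5144 -0.1092  0.1167] yaw 107.91 q6 -2.32
[-0.3, 0.1, -0.3, -0.0, 0.0, 0.0002, 0]
```

Emit:
{"api": "jog_arm", "payload": {
  "series": [
    [[0,0,1,0,0,0,0],[0,0,1,0,0,0,0],[0,0,1,0,0,0,0],[0,0,1,0,0,0,0],[0,0,0.7,0,0,0,0],[0,0,0.7,0,0,0,0],[0,0,0,0,0,0,0],[0,0,0,0,0,0,0],[0,0,0,0,0,0,0],[0,0,0,0,0,0,0]]
  ]
}}

```text
time_s: 10.3
eef_pos: [0.5144, -0.1093, 0.1112]
eef_rot: [0.0, -0.156, 0.988, -0.0]
wrist_force: [0.2, -1.1, -0.6]
opening: 0.14
grasp_force: 58.8
```

Emit:
{"api": "jog_arm", "payload": {
  "series": [
    [[0,0,1.5,0,0,0,0],[0,0,1.5,0,0,0,0],[0,0,2,0,0,0,0],[0,0,2,0,0,0,0],[0,0,2,0,0,0,0],[0,0,2,0,0,0,0],[0,0,1,0,0,0,0],[0,0,1,0,0,0,0],[0,0,0,0,0,0,0],[0,0,0,0,0,0,0]]
  ]
}}

```text
time_s: 11.3
eef_pos: [0.5142, -0.1091, 0.0982]
eef_rot: [-0.0, -0.156, 0.988, 0.0]
wrist_force: [-0.3, -0.4, -1.8]
opening: 0.145
grasp_force: 58.7
```

Run:
```python
from rows import *
plan([(.5146,-.109,.0985,107.9,1,0)])
```

```text
std [1.e-05 2.e-05 3.e-05] F [-0.53 -0.71 -0.51] tq [-0.17   0.074 -0.046] t 11.55 op 0.14285811829045858 gf 58.743444085121155
at [ 0.5142 -0.1091  0.0982] yaw 107.91 q6 -2.32
[-0.4, 0.0, -0.3, 0.0002, -0.0002, 0.0002, 0]
```

Emit:
{"api": "jog_arm", "payload": {
  "series": [
    [[0,0,1,0,0,0,0],[0,0,1,0,0,0,0],[0,0,1,0,0,0,0],[0,0,1,0,0,0,0],[0,0,1,0,0,0,0],[0,0,1,0,0,0,0],[0,0,0,0,0,0,0],[0,0,0,0,0,0,0],[0,0,0,0,0,0,0],[0,0,0,0,0,0,0]]
  ]
}}

```text
time_s: 12.6
eef_pos: [0.5139, -0.1091, 0.0919]
eef_rot: [-0.0, -0.156, 0.988, 0.0]
wrist_force: [-3.2, -2.0, -2.2]
opening: 0.146
grasp_force: 58.8
```

Emit:
{"api": "jog_arm", "payload": {
  "series": [
    [[0,0,1,0,0,0,0],[0,0,1,0,0,0,0],[0,0,1,0,0,0,0],[0,0,1,0,0,0,0],[0,0,1,0,0,0,0],[0,0,1,0,0,0,0],[0,0,1,0,0,0,0],[0,0,0,0,0,0,0],[0,0,0,0,0,0,0],[0,0,0,0,0,0,0]]
  ]
}}

```text
time_s: 13.6
eef_pos: [0.5141, -0.1091, 0.0849]
eef_rot: [-0.0, -0.156, 0.988, 0.0]
wrist_force: [-3.8, -1.5, -3.0]
opening: 0.14
grasp_force: 58.7
```

Run:
```python
from rows import *
plan([(.5146,-.109,.0818,107.9,1,0)])
```

```text
std [2.e-05 2.e-05 7.e-05] F [-3.69 -1.19 -3.  ] tq [-0.219  0.816  0.003] t 13.85 op 0.14501346936456938 gf 58.73951733112335
at [ 0.5141 -0.1091  0.085 ] yaw 107.91 q6 -2.32
[-0.5, -0.0, 3.2, 0.0004, -0.0004, 0.0002, 0]
```

Emit:
{"api": "jog_arm", "payload": {
  "series": [
    [[0,0,0.5,0,0,0,0],[0,0,0.5,0,0,0,0],[0,0,0.5,0,0,0,0],[0,0,0.5,0,0,0,0],[0,0,0.5,0,0,0,0],[0,0,0.4,0,0,0,0],[0,0,0,0,0,0,0],[0,0,0,0,0,0,0],[0,0,0,0,0,0,0],[0,0,0,0,0,0,0]]
  ]
}}

```text
time_s: 14.9
eef_pos: [0.5146, -0.1093, 0.0825]
eef_rot: [0.0, -0.156, 0.988, -0.0]
wrist_force: [-0.6, -0.7, -1.2]
opening: 0.144
grasp_force: 58.6
```

Run:
```python
from rows import *
plan([(.5146,-.109,.0808,107.9,1,0)])
```

```text
std [2.e-05 1.e-05 1.e-05] F [-0.96 -0.29 -1.76] tq [-0.099  0.226  0.028] t 15.15 op 0.1476569430918527 gf 58.621509075164795
at [ 0.5145 -0.1093  0.0825] yaw 107.91 q6 -2.32
[-0.1, 0.3, 1.7, -0.0003, 0.0004, 0.0002, 0]
```

Emit:
{"api": "jog_arm", "payload": {
  "series": [
    [[0,0,0.3,0,0,0,0],[0,0,0.3,0,0,0,0],[0,0,0.3,0,0,0,0],[0,0,0.3,0,0,0,0],[0,0,0,0,0,0,0],[0,0,0,0,0,0,0],[0,0,0,0,0,0,0],[0,0,0,0,0,0,0],[0,0,0,0,0,0,0],[0,0,0,0,0,0,0]]
  ]
}}

```text
time_s: 16.2
eef_pos: [0.5144, -0.1093, 0.0812]
eef_rot: [0.0, -0.156, 0.988, -0.0]
wrist_force: [0.2, -0.5, 0.1]
opening: 0.144
grasp_force: 58.7
```

Emit:
{"api": "jog_arm", "payload": {
  "series": [
    [[0,0,0.2,0,0,0,0],[0,0,0.2,0,0,0,0],[0,0,0,0,0,0,0],[0,0,0,0,0,0,0],[0,0,0,0,0,0,0],[0,0,0,0,0,0,0],[0,0,0,0,0,0,0],[0,0,0,0,0,0,0],[0,0,0,0,0,0,0],[0,0,0,0,0,0,0]]
  ]
}}

```text
time_s: 17.2
eef_pos: [0.5143, -0.1092, 0.0808]
eef_rot: [-0.0, -0.156, 0.988, 0.0]
wrist_force: [-0.9, -0.7, 0.3]
opening: 0.144
grasp_force: 58.7
```

Emit:
{"api": "jog_arm", "payload": {
  "series": [
    [[0,0,0.2,0,0,0,0],[0,0,0.2,0,0,0,0],[0,0,0,0,0,0,0],[0,0,0,0,0,0,0],[0,0,0,0,0,0,0],[0,0,0,0,0,0,0],[0,0,0,0,0,0,0],[0,0,0,0,0,0,0],[0,0,0,0,0,0,0],[0,0,0,0,0,0,0]]
  ]
}}

```text
time_s: 18.2
eef_pos: [0.5144, -0.1092, 0.0806]
eef_rot: [0.0, -0.156, 0.988, -0.0]
wrist_force: [-2.2, 1.0, 5.9]
opening: 0.147
grasp_force: 59.3
```

Run:
```python
from rows import *
plan([(.5146,-.109,.0808,107.9,1,0)])
```

```text
std [1.e-05 1.e-05 1.e-05] F [-1.9   0.53  5.45] tq [0.114 0.397 0.009] t 18.45 op 0.14392573884638923 gf 59.2709881067276
at [ 0.5144 -0.1093  0.0806] yaw 107.91 q6 -2.32
[-0.2, 0.2, -0.2, -0.0001, 0.0001, 0.0002, 0]
```

Emit:
{"api": "jog_arm", "payload": {
  "series": [
    [[0,0,-0.2,0,0,0,30],[0,0,0,0,0,0,30],[0,0,0,0,0,0,30],[0,0,0,0,0,0,30],[0,0,0,0,0,0,30],[0,0,-3,0,0,0,30],[0,0,-6,0,0,0,30],[0,0,-10,0,0,0,30],[0,0,-12,0,0,0,30],[0,0,-12,0,0,0,30]]
  ]
}}

```text
time_s: 19.5
eef_pos: [0.5147, -0.1094, 0.1251]
eef_rot: [0.0, -0.156, 0.988, -0.0]
wrist_force: [0.4, 0.1, 0.8]
opening: 0.351
grasp_force: 0.0
```

Emit:
{"api": "jog_arm", "payload": {
  "series": [
    [[0,0,-15,0,0,0,30],[0,0,-15,0,0,0,30],[0,0,-15,0,0,0,30],[0,0,-12,0,0,0,50],[0,0,0,0,0,0,50],[0,0,0,0,0,0,50],[0,0,0,0,0,0,50],[0,0,0,0,0,0,50],[0,0,0,0,0,0,50],[0,0,0,0,0,0,50]]
  ]
}}

```text
time_s: 20.5
eef_pos: [0.5141, -0.1092, 0.1802]
eef_rot: [-0.0, -0.156, 0.988, 0.0]
wrist_force: [-0.2, -0.3, 0.6]
opening: 0.587
grasp_force: 0.0
```

Run:
```python
from rows import *
plan([(.5674,-.092,.18,77.9,7,50),(.5674,-.092,.117,77.9,6,50)])
s=ctrl.camera("scene");pickle.dump(s,open("scene4.pkl","wb"))
cv2.imwrite("pics/c4.png",cv2.resize(s["frame"][180:260,258:342],(630,600),interpolation=cv2.INTER_CUBIC))
```

```text
std [6.0e-05 3.0e-05 1.4e-04] F [-0.41 -0.18 -0.03] tq [-0.03  -0.014 -0.006] t 20.75 op 0.5850778667405561 gf 0.0
at [ 0.5143 -0.1092  0.1804] yaw 107.91 q6 -2.32
[-8.0, 0.0, 0.1, 0.0, -0.0001, 0.0748, 50]
[-8.0, 0.6, 0.1, 0.0, -0.0001, 0.0748, 50]
[-7.9, 1.2, 0.1, 0.0, -0.0001, 0.0748, 50]
[-7.8, 1.8, 0.1, 0.0, -0.0001, 0.0748, 50]
[-7.6, 2.4, 0.1, 0.0, -0.0001, 0.0748, 50]
[-7.4, 2.9, 0.1, 0.0, -0.0001, 0.0748, 50]
[-7.2, 3.5, 0.1, 0.0, -0.0001, 0.0748, 50]
[0.0, 0.0, 10.5, -0.0, 0.0, -0.0, 50]
[0.0, 0.0, 10.5, -0.0, 0.0, -0.0, 50]
[0.0, 0.0, 10.5, -0.0, 0.0, -0.0, 50]
[0.0, 0.0, 10.5, -0.0, 0.0, -0.0, 50]
[0.0, 0.0, 10.5, -0.0, 0.0, -0.0, 50]
[0.0, 0.0, 10.5, -0.0, 0.0, -0.0, 50]
```

View pics/c4.png

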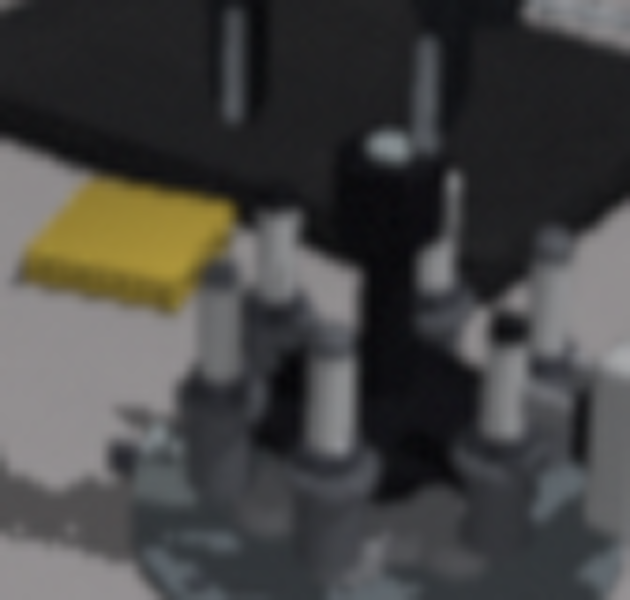

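Emit:
{"api": "jog_arm", "payload": {
  "series": [
    [[-8,0,0,0,0,0.0748,50],[-8,0.6,0,0,0,0.0748,50],[-7.9,1.2,0,0,0,0.0748,50],[-7.8,1.8,0,0,0,0.0748,50],[-7.6,2.4,0,0,0,0.0748,50],[-7.4,2.9,0,0,0,0.0748,50],[-7.2,3.5,0,0,0,0.0748,50],[0,0,0,0,0,0,50],[0,0,0,0,0,0,50],[0,0,0,0,0,0,50]]
  ]
}}

```text
time_s: 21.85
eef_pos: [0.5672, -0.092, 0.1805]
eef_rot: [-0.0, 0.105, 0.995, -0.0]
wrist_force: [-0.7, 0.2, 0.8]
opening: 0.588
grasp_force: 0.0
```

Run:
```python
from rows import *
plan([(.5674,-.092,.119,77.9,6,50)])
```

```text
std [8.e-05 2.e-05 6.e-05] F [-0.08 -0.15  0.07] tq [ 0.009 -0.026  0.047] t 22.1 op 0.5867391540999713 gf 0.0
at [ 0.5673 -0.092   0.1806] yaw 77.95 q6 -1.73
[-0.0, 0.0, 10.3, -0.0, -0.0, 0.0001, 50]
[-0.0, 0.0, 10.3, -0.0, -0.0, 0.0001, 50]
[-0.0, 0.0, 10.3, -0.0, -0.0, 0.0001, 50]
[-0.0, 0.0, 10.3, -0.0, -0.0, 0.0001, 50]
[-0.0, 0.0, 10.3, -0.0, -0.0, 0.0001, 50]
[-0.0, 0.0, 10.3, -0.0, -0.0, 0.0001, 50]
```

Emit:
{"api": "jog_arm", "payload": {
  "series": [
    [[0,0,10.3,0,0,0,50],[0,0,10.3,0,0,0,50],[0,0,10.3,0,0,0,50],[0,0,10.3,0,0,0,50],[0,0,10.3,0,0,0,50],[0,0,10.3,0,0,0,50],[0,0,0,0,0,0,50],[0,0,0,0,0,0,50],[0,0,0,0,0,0,50],[0,0,0,0,0,0,50]]
  ]
}}

```text
time_s: 23.15
eef_pos: [0.568, -0.0921, 0.1195]
eef_rot: [0.001, 0.105, 0.994, -0.0]
wrist_force: [0.3, 0.2, 0.2]
opening: 0.584
grasp_force: 0.0
```

Emit:
{"api": "jog_arm", "payload": {
  "series": [
    [[0,0,0,0,0,0,30],[0,0,0,0,0,0,20],[0,0,0,0,0,0,20],[0,0,0,0,0,0,20],[0,0,0,0,0,0,20],[0,0,0,0,0,0,20],[0,0,0,0,0,0,20],[0,0,0,0,0,0,20],[0,0,0,0,0,0,20],[0,0,0,0,0,0,20]]
  ]
}}

```text
time_s: 24.15
eef_pos: [0.5679, -0.0938, 0.12]
eef_rot: [0.001, 0.105, 0.994, -0.001]
wrist_force: [-3.5, -5.5, 3.8]
opening: 0.385
grasp_force: 61.0
```

Run:
```python
from rows import *
plan([(.5674,-.092,.119,137.9,1,20)])
```

```text
std [2.e-05 1.e-05 2.e-05] F [-2.61 -5.97  4.12] tq [-0.747  0.322  0.021] t 24.4 op 0.38742907031559093 gf 60.96603077603504
at [ 0.5679 -0.0938  0.12  ] yaw 77.9 q6 -1.73
[0.9, 1.6, 1.0, -0.0033, 0.0001, -1.0473, 20]
```

Emit:
{"api": "jog_arm", "payload": {
  "series": [
    [[0,-1.5,0,0,0,0,20],[0,0,0,0,0,-0.05,20],[0,0,0,0,0,-0.07,20],[0,0,0,0,0,-0.07,20],[0,0,0,0,0,-0.07,20],[0,0,0,0,0,-0.07,20],[0,0,0,0,0,-0.07,20],[0,0,0,0,0,-0.07,20],[0,0,0,0,0,-0.07,20],[0,0,0,0,0,0,20]]
  ]
}}

```text
time_s: 25.45
eef_pos: [0.568, -0.0949, 0.12]
eef_rot: [0.001, -0.165, 0.986, -0.001]
wrist_force: [-2.3, -5.9, 4.8]
opening: 0.387
grasp_force: 61.0
```

Run:
```python
from rows import *
plan([(.5674,-.0938,.119,137.9,1,20)])
```

```text
std [1.e-05 2.e-05 1.e-05] F [-1.29 -5.57  4.77] tq [-0.647  0.295  0.161] t 25.7 op 0.39107535154134265 gf 61.01538481190801
at [ 0.568 -0.095  0.12 ] yaw 108.87 q6 -2.27
[0.2, 1.3, 1.0, -0.0032, 0.0001, -0.5066, 20]
```

Emit:
{"api": "jog_arm", "payload": {
  "series": [
    [[0,0,0,0,0,-0.07,20],[0,0,0,0,0,-0.07,20],[0,0,0,0,0,-0.07,20],[0,0,0,0,0,-0.07,20],[0,0,0,0,0,-0.07,20],[0,0,0,0,0,-0.07,20],[0,0,0,0,0,-0.07,20],[0,0,0,0,0,-0.06,20],[0,0,0,0,0,0,20],[0,0,0,0,0,0,20]]
  ]
}}

```text
time_s: 26.75
eef_pos: [0.5686, -0.0958, 0.12]
eef_rot: [0.001, -0.425, 0.905, -0.002]
wrist_force: [2.6, -8.8, 1.4]
opening: 0.385
grasp_force: 60.7
```

Run:
```python
from rows import *
plan([(.5674,-.0938,.119,137.9,1,20)])
```

```text
std [1.e-05 1.e-05 1.e-05] F [ 2.26 -9.17  1.66] tq [-1.022  0.033  0.057] t 27.0 op 0.3862248107554149 gf 60.718069716822356
at [ 0.5686 -0.0958  0.12  ] yaw 140.33 q6 -2.82
[-0.8, 2.2, 1.0, -0.005, -0.0009, 0.0425, 20]
```

Emit:
{"api": "jog_arm", "payload": {
  "series": [
    [[0,0,0,0,0,0,50],[0,0,0,0,0,0,50],[0,0,0,0,0,0,50],[0,0,0,0,0,0,50],[0,0,0,0,0,0,50],[0,0,-5,0,0,0,50],[0,0,-10,0,0,0,50],[0,0,-15,0,0,0,50],[0,0,-20,0,0,0,50],[0,0,-20,0,0,0,50]]
  ]
}}

```text
time_s: 28.05
eef_pos: [0.5675, -0.0935, 0.1909]
eef_rot: [0.0, -0.426, 0.905, -0.0]
wrist_force: [0.8, 0.4, -0.9]
opening: 0.585
grasp_force: 0.0
```

Emit:
{"api": "jog_arm", "payload": {
  "series": [
    [[0,0,-30,0,0,0,50],[0,0,-30,0,0,0,50],[30,20,-30,0,0,0,50],[30,20,-20,0,0,0,50],[30,20,0,0,0,0,50],[30,20,0,0,0,0,50],[30,20,0,0,0,0,50],[0,0,0,0,0,0,50],[0,0,0,0,0,0,50],[0,0,0,0,0,0,50]]
  ]
}}

```text
time_s: 29.05
eef_pos: [0.3953, -0.1452, 0.2998]
eef_rot: [0.001, -0.426, 0.905, -0.001]
wrist_force: [0.2, 0.4, 0.3]
opening: 0.588
grasp_force: 0.0
```

Run:
```python
from rows import *
p,r,o=pose(2);print(p)
c=ctrl.camera("top");s=ctrl.camera("scene");P=cloud(c);Z=P[...,2]
reg=np.zeros((420,560),bool);reg[165:245,255:345]=1
m=reg&(Z>.09)&(Z<.135);n,l,st,ce=cv2.connectedComponentsWithStats(m.astype(np.uint8))
for i in range(1,n):
    if st[i,4]>8: print(st[i],plane(c,*ce[i],.112)[:2].round(4),np.median(Z[l==i]).round(4))
im=np.zeros((600,800,3),np.uint8);im[:400,:400]=cv2.resize(s["frame"][175:265,258:348],(400,400),interpolation=cv2.INTER_CUBIC);im[:400,400:]=cv2.resize(c["frame"][165:245,262:342],(400,400),interpolation=cv2.INTER_CUBIC)
cv2.imwrite("pics/end.png",im[:400])
```

```text
std [1.0e-05 7.0e-05 1.8e-04] F [ 0.29 -0.27  0.44] tq [ 0.032 -0.03  -0.005] t 29.1 op 0.5821363665678047 gf 0.0
[ 0.39532506 -0.14508819  0.29959096]
[323 165  22  52 442] [ 0.5861 -0.2   ] 0.1193
[289 181   5   5  24] [ 0.6194 -0.0729] 0.1111
[309 185   6   6  26] [ 0.6094 -0.1278] 0.1096
[275 196   5   6  22] [ 0.5771 -0.0369] 0.1109
[316 205   5   5  22] [ 0.5568 -0.146 ] 0.112
[282 216   5   5  22] [ 0.5252 -0.0557] 0.1107
[302 220   6   6  24] [ 0.5152 -0.1108] 0.11
```

View pics/end.png

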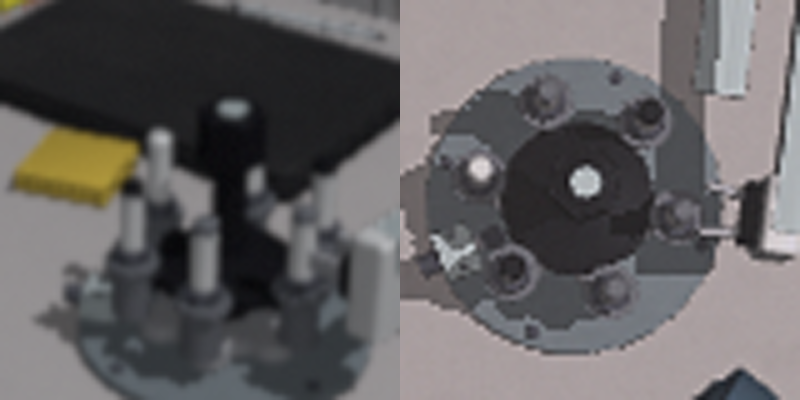

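The white-capped pen has moved one place counter-clockwise. The new pen now stands at the jaw, at about (680, 213) in the right half of the picture. It is upright, its top is at 112 mm and it is about 5 mm from the station. The arm is clear.

```bash
python3 -c "
from bench import ctrl
print(ctrl.hand_in())"
```

```text
the job is handed in; nothing more can be done
None
```

The pen was pressed home past the catch with about 6 N, the carousel was turned one click counter-clockwise so the pen stands upright at the jaw about 5 mm from the station, and the job was handed in at about 29 s (no verdict was returned).

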